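# Raise the edging hood's sash to its height marker

## Task

Push the edging hood's counterweighted window up with your fingertips from beneath the lip along its lower edge, until the pointer clamped to the hood's post points at the end of the lip, and leave it standing there. Do not grip the lip, and leave everything else on the bench where it is.

Things in the scene. Friction and masses are not known exactly. Their poses are not given: they have to be found in the camera images.
- hood: edging hood fixed to the bench: two square posts 30 mm wide, 540 mm tall, 360 mm apart, clear side panels and an edging wheel behind; 160 mm deep. Origin on the bench below the centre of the window's front face; x points level into the hood, away from the robot, y left along the window, z up. The window slides straight up in front of the posts; the wheel is 55 mm or more behind its face.
- sash (a joint): height of the sliding window in m: 0 at its lowest stop, growing as it rises, 0.22 at the top stop. It is counterweighted, with friction: about 2 to 5 N moves it either way and it stays where it is left.
- lip_mid (a point): mid point of the lip, on its bar's axis. The lip is a level steel bar 20 mm thick, 400 mm long along the hood's y, its axis 26 mm in front of the window's face (it stands out 36 mm), joined to the window by an 8 mm web; the bar is the window's lowest part, open space below. Above it a sloping sheet runs back to the window 60 mm up, leaving nothing to pinch. Axis 120 mm above the bench at joint 0. Axes: hood's.
- marker_tip (a point): point of the height marker: a dark steel cone pointer 22 mm long on a collar clamped to the outside of the hood's left (+y) post, pointing sideways (-y) at the path of the lip's end, 4 mm beyond it. The window is right when the axis of the lip's bar is as high as this point. Axes as the hood's.
- lens_blank: loose grey plastic disc, 70 mm across, 12 mm thick, lying flat in front of the hood; origin at the centre of its underside
- pd_ruler: loose chrome ruler 160 x 26 x 4 mm lying flat in front of the hood, its length along its x; origin at the centre of its underside
- frame: loose black spectacle frame with folded temples, 140 mm wide (its y), 28 mm deep, 43 mm high, standing on its lower rims in front of the hood; origin at the middle of its front, on the bench
- tray: loose brass tray 120 x 180 x 25 mm to the right of the hood; origin at the centre of its underside
- spray_jar: loose white jar 52 mm across, 70 mm high, to the right of the hood; origin at the centre of its underside
- driver: loose screwdriver 150 mm long lying to the left; origin on the bench under its middle, x towards the blade
- vise: cast-iron bench vise bolted to the bench at the left, about 150 x 110 mm, 112 mm high; origin on the bench under its middle

How it is judged:
On the way:
1. the fingers raise the window by pushing on its lip ((contact force between the fingers and sash_c0 above 0.5 N or contact force between the fingers and sash_c1 above 0.5 N) and velocity of joint sash above 0.002 m/s), for 0.2 s.
At the end, for the whole second after the job is handed in: the axis of the lip's bar stands within 10 mm of the height of the marker's point (the pointer points at the bar's end), and the window is at rest (z of lip_mid in the frame of marker_tip between -0.01 and 0.01 m and velocity of joint sash between -0.005 and 0.005 m/s); the robot touches nothing.
It fails at once if the lip is gripped: more than 12 N between the fingers and the sloping cover above it (contact force between the fingers and sash_c2 above 12 N).
It fails at once if a loose thing on the bench is moved more than 30 mm (distance of any of lens_blank, pd_ruler, frame, tray, spray_jar, driver from where it was at the start of the episode above 0.03 m).
It also fails if it takes over 45 s, if anything falls off the work surface, if the arm or the gripper's body presses on something with over 40 N, if the wrist force passes 120 N, or if a joint passes its speed limit or range.

## Robot

A 6-joint arm with a two-finger parallel gripper is mounted at the origin on the work surface. World frame = base frame: x ahead of the robot, y to its left, z up, the work surface at z = 0. Lengths are in m, angles in rad, forces in N, time in s.
With the tool pointing down it reaches from about 0.25 to 0.8 m from the base axis. Payload 3.9 kg.
Tool frame: the origin (TCP) lies midway between the tips of the shut fingers; the grasp point (between the pads) lies grasp_offset behind it (grasp_offset is the distance from the TCP to the grasp point, in m); z points along the fingers, y is the direction in which the jaws open and shut (so a half turn about z gives the same grasp; the last joint's range is limited). The gripper opens to 85 mm and grips with 20 to 120 N. Pads are 22 mm wide; open, the fingers measure 114 mm over their backs; the gripper's body (76 mm by 85 mm) begins 54 mm behind the grasp point. The pads swing forward as they close: fully open they stand 13 mm farther back than shut.
Start: joints at [1.316, 0.26, -0.138, 1.173, 0, 1.571], TCP at [0.132, 0.508, 0.231] pointing down, gripper open.
Joint ranges: [-2.78, 2.78], [-0.83, 1.72], [-1.28, 1.37], [-1.9, 2.12], [-1.57, 1.48], [-3.14, 3.14]. Speed limits (rad/s): [2.57, 2.57, 3.14, 3.14, 3.14, 3.14].

## Interface

Orientations are given as a unit quaternion [w, x, y, z].
In Python, from plant import * gives the robot as it stands.
- The arm moves only by the shell command python3 -m creep 'ROWS'. ROWS is JSON, a list that holds one entry, the list of rows, each a list of 7 numbers: the shift along the tool's x, y, z in cm, then the turn, a rotation vector about the tool's x, y, z in rad, then the gripper's target within -1 to 1 (fully open at 1, half-way at 0, shut at -1). A call has 1 to 5 rows; each row is the pose to reach, as a shift and turn from the pose commanded when the call began, along the tool's axes at that moment; what a row does not reach only later rows make up. A row lasts 1/10 s, in which the tool goes at most 50 mm and 8.59 degrees, less where a joint would pass 70% of its speed; a pose out of reach is approached as far as the arm can. A call with a gripper value outside its range is refused whole. The fingers move at their own pace and stop on an object; the grip force is fixed at half the most. Time passes only in rows, so rows that repeat a pose let the fingers close. It gives the time, the measured TCP pose, the force and the opening at its end, in the units of the state.
- observe(): the state, without advancing time (a new reading comes with each control period).
- read_camera(name): name is "scene" or "top" or "wrist"; returns (picture, depth): 384x512x3 uint8, red, green, blue; 384x512 float32, m along the optical axis (not along the pixel's ray), 0 where there is no reading.
- camera_model(name): a dict with "fx", "fy", "cx", "cy" (pixels), "world_from_camera" (4x4, takes a point from camera to world coordinates); the wrist camera has in their place "tool_from_camera" (4x4, takes a point from camera to tool coordinates, whose origin is the TCP and whose axes are the flange's). Camera axes: x right, y up, looking along -z (the intrinsics and any distortion apply to the point x, -y, -z); pixel columns grow to the right and rows downward; lengths in m; the calibration is good to about 2 mm. A picture is of the moment at which its call begins: read the wrist's pose just before it. camera_model takes no time and is no camera call.
- close_job(): hands the job in, once; it reports no verdict.
Trained networks look in the newest picture that a camera, given by its name, has taken for a name from the list of things; names that differ only in an ending like _2 or _b are one class to them, and where a whole thing is asked for, a point or a joint stands for the part that bears it (a point fixed in the world has none). Each returns a list of dicts, best first, with "conf" (0 to 1); they miss things now and then, are a little off and sometimes report something else, mostly with a low value. They report only what shows in the picture. A call takes as long as a camera call.
- find_in(camera, query): "rect" ([left, top, right, bottom] in pixels, round what is visible of it).
- mark_of(camera, query): "position" ([column, row] in pixels: a listed point, or the origin of a listed thing).
The state is a dict: "clock": time; "joint_positions": joint angles; "dq": joint speeds; "effort": joint torques, N m; "position": TCP position; "orientation": TCP orientation; "wrist_force": force on the tool from outside, world axes, zero at the start; "moment": the same for the moment, N m; "finger_gap": finger opening in m.
Only numpy, scipy, OpenCV 4.12 (cv2) and the standard library are available. Lean on these libraries where they do the work, as an engineer would, in place of code of your own. Each camera call takes 0.05 s, during which the arm holds its last target. There are 200 camera calls.

## Working session

There is one attempt and no reset: what is moved stays moved. The work goes in short steps, Python scripts to look and compute and a shell command to move; the robot and the scene stay as the last step left them, time stands still between calls to the robot, and variables do not carry over. Pictures are saved under pics/ and viewed, about 8 in all and at most 12, crops included, and the job is handed in when it is done.

```bash
ls; mkdir -p pics; cat > h.py <<'E'
from plant import *
import numpy as np, cv2
from scipy.spatial.transform import Rotation as R
def w(cam,px,d):
    m=camera_model(cam); u,v=px
    p=np.array([(u-m['cx'])/m['fx']*d,-(v-m['cy'])/m['fy']*d,-d,1])
    return (m['world_from_camera']@p)[:3]
def cloud(cam,D):
    m=camera_model(cam); v,u=np.mgrid[:D.shape[0],:D.shape[1]]
    P=np.stack([(u-m['cx'])/m['fx']*D,-(v-m['cy'])/m['fy']*D,-D,np.ones_like(D)],-1)
    W=(P@np.array(m['world_from_camera']).T)[...,:3]; W[D==0]=np.nan; return W
E
python3 - <<'E'
from h import *
s=observe(); print(s)
for c in ['scene','top']:
    I,D=read_camera(c); cv2.imwrite(f'pics/{c}0.png',I[...,::-1]); np.save(c+'.npy',D)
    W=cloud(c,D); print(c,{k:(v if np.ndim(v)<2 else np.round(v,3).tolist()) for k,v in camera_model(c).items()})
    for q in ['hood','lip_mid','marker_tip','lens_blank','pd_ruler','frame','tray','spray_jar','driver','vise']:
        for r in mark_of(c,q)[:2]:
            u,v=np.array(r['position']).round().astype(int)
            print(q,round(r['conf'],2),u,v, W[v,u].round(3) if 0<=v<384 and 0<=u<512 else '')
E
```

```text
pics
{'clock': 0.0, 'joint_positions': array([ 1.31599774e+00,  2.60705072e-01, -1.39397100e-01,  1.17270334e+00,
        4.46006283e-06,  1.57078923e+00]), 'dq': array([ 0.00157212,  0.00078733, -0.00132911,  0.00040516,  0.00018884,
        0.00090944]), 'effort': array([ 1.97957743e-03, -4.05679750e+01,  2.53921098e+01,  1.89153658e-02,
        7.16771274e-05,  8.01648614e-07]), 'position': array([0.13214957, 0.5073762 , 0.23044327]), 'orientation': array([-1.29853844e-04,  1.27051365e-01,  9.91895630e-01, -9.96166424e-04]), 'wrist_force': array([ 0.60507366, -0.52607699, -0.16703566]), 'moment': array([0.01380574, 0.02631555, 0.01063061]), 'finger_gap': 0.08561685664402764}
scene {'fx': 347.63662459990405, 'fy': 347.63662459990405, 'cx': 249.251213294465, 'cy': 189.18745222524643, 'world_from_camera': [[-0.998, -0.056, 0.022, 0.584], [0.06, -0.939, 0.339, 0.339], [0.002, 0.34, 0.941, 1.141], [0.0, 0.0, 0.0, 1.0]]}
hood 0.6 211 195 [0.672 0.01  0.197]
hood 0.26 254 181 [ 0.538 -0.1    0.004]
lip_mid 0.69 214 173 [ 0.665 -0.076  0.154]
marker_tip 0.5 228 231 [0.63  0.107 0.15 ]
len
[... 315 characters left out ...]
2521642, 'fy': 401.4288032521642, 'cx': 257.17770089745693, 'cy': 193.44534769447057, 'world_from_camera': [[0.011, 0.989, -0.15, 0.363], [-1.0, 0.013, 0.011, 0.032], [0.013, 0.15, 0.989, 1.487], [0.0, 0.0, 0.0, 1.0]]}
hood 0.77 280 169 [ 0.684 -0.069 -0.001]
lip_mid 0.94 281 164 [ 0.665 -0.061  0.165]
marker_tip 0.6 226 166 [ 0.692  0.135 -0.002]
marker_tip 0.58 268 215 [ 0.507 -0.025  0.015]
lens_blank 0.67 268 215 [ 0.507 -0.025  0.015]
pd_ruler 0.69 287 208 [ 0.535 -0.096  0.004]
pd_ruler 0.53 224 167 [ 0.689  0.143 -0.005]
frame 0.62 329 218 [ 0.5   -0.252  0.002]
tray 0.91 378 250 [ 0.384 -0.43   0.005]
spray_jar 0.71 383 185 [ 0.615 -0.436  0.069]
vise 0.69 139 197 [0.559 0.436 0.073]
```

```bash
python3 - <<'E'
import cv2
a=cv2.imread('pics/scene0.png')[60:384,100:400]; cv2.imwrite('pics/a.png',cv2.resize(a,None,fx=1.85,fy=1.85,interpolation=cv2.INTER_CUBIC))
b=cv2.imread('pics/top0.png')[110:270,110:420]; cv2.imwrite('pics/b.png',cv2.resize(b,None,fx=2.5,fy=2.5,interpolation=cv2.INTER_CUBIC))
E
```

```text
(no output)
```

View pics/a.png

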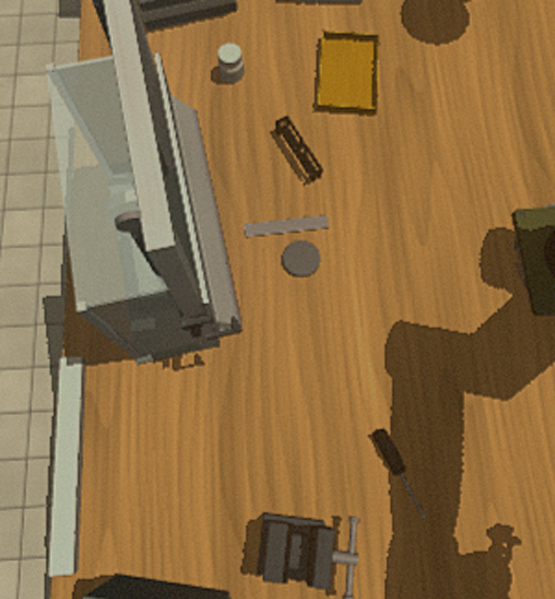

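View pics/b.png

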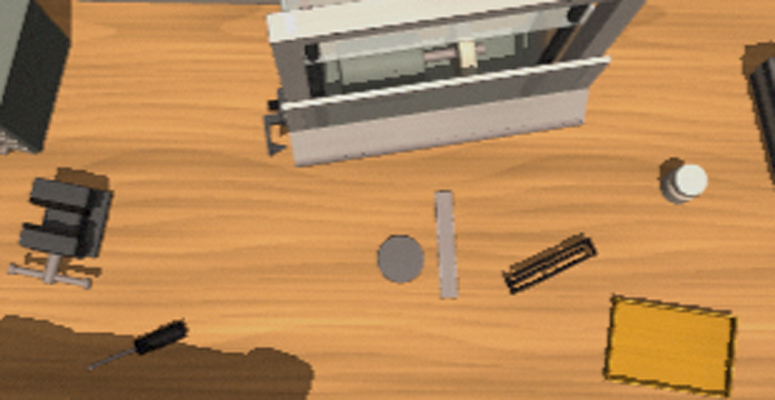

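The scene crop shows the hood at left, with the pointer at scene pixel ~(208,238), just outside the lip's left end. In the top crop the lip's front edge runs from top pixel ~(228,174) to (344,158), with the pointer at ~(219,162). The ruler and disc lie in front of the hood's middle. Next I'll take the geometry from depth.

```bash
python3 - <<'E'
from h import *
for c in ['scene','top']:
    W=cloud(c,np.load(c+'.npy')); x,y,z=W[...,0],W[...,1],W[...,2]
    M=(z>.06)&(z<.5)&(y>-.35)&(y<.2)&(x>.5)&(x<.85)
    print(c,M.sum())
    # frontmost points per y
    for yy in np.arange(-.30,.20,.04):
        m=M&(abs(y-yy)<.008)
        if m.sum()>5:
            P=W[m]; P=P[np.argsort(P[:,0])]
            print('y %.2f'%yy,'front',np.median(P[:5],0).round(3),'n',len(P), 'lowz',P[P[:,2].argsort()[:2]].round(3).tolist())
    m=(z>.06)&(z<.4)&(y>.10)&(y<.19)&(x>.56)&(x<.76)
    v,u=np.where(m); o=np.argsort(-y[m])[:45]
    print([(int(a),int(b),*W[b,a].round(3).tolist()) for a,b in zip(u[o],v[o])])
E
```

```text
scene 9600
y -0.26 front [ 0.687 -0.257  0.148] n 85 lowz [[0.687, -0.262, 0.144], [0.687, -0.257, 0.147]]
y -0.22 front [ 0.681 -0.221  0.145] n 269 lowz [[0.756, -0.214, 0.06], [0.756, -0.227, 0.064]]
y -0.18 front [ 0.673 -0.177  0.146] n 226 lowz [[0.673, -0.183, 0.14], [0.673, -0.177, 0.144]]
y -0.14 front [ 0.667 -0.136  0.142] n 259 lowz [[0.665, -0.132, 0.142], [0.668, -0.143, 0.142]]
y -0.10 front [ 0.662 -0.097  0.145] n 270 lowz [[0.659, -0.097, 0.143], [0.659, -0.093, 0.145]]
y -0.06 front [ 0.654 -0.059  0.143] n 308 lowz [[0.652, -0.055, 0.137], [0.654, -0.066, 0.143]]
y -0.02 front [ 0.646 -0.02   0.145] n 333 lowz [[0.646, -0.02, 0.143], [0.646, -0.016, 0.145]]
y 0.02 front [0.641 0.02  0.143] n 258 lowz [[0.639, 0.024, 0.14], [0.639, 0.028, 0.141]]
y 0.06 front [0.634 0.061 0.145] n 339 lowz [[0.634, 0.054, 0.143], [0.634, 0.057, 0.144]]
y 0.10 front [0.627 0.1   0.147] n 524 lowz [[0.627, 0.1, 0.144], [0.626, 0.097, 0.145]]
y 0.14 front [0.623 0.142 0.24 ] n 330 lowz [[0.807, 0.136, 0.06], [0.808, 0.137, 0.067]]
[(213, 243, 0.666, 0.158, 0.238), (212, 243, 0.669, 0.
[... 3230 characters left out ...]
147, 0.239), (217, 168, 0.632, 0.147, 0.243), (217, 169, 0.628, 0.147, 0.243), (217, 167, 0.634, 0.146, 0.246), (218, 152, 0.685, 0.145, 0.239), (218, 150, 0.691, 0.145, 0.241), (218, 153, 0.681, 0.145, 0.238), (218, 154, 0.678, 0.145, 0.239), (218, 163, 0.651, 0.145, 0.23), (218, 151, 0.687, 0.145, 0.244), (218, 157, 0.668, 0.145, 0.24), (218, 158, 0.665, 0.145, 0.239), (218, 156, 0.671, 0.145, 0.242), (218, 165, 0.643, 0.145, 0.234), (218, 159, 0.661, 0.144, 0.24), (218, 164, 0.646, 0.144, 0.236), (218, 166, 0.639, 0.144, 0.239), (218, 167, 0.635, 0.144, 0.24), (218, 168, 0.632, 0.144, 0.241), (218, 171, 0.623, 0.144, 0.24), (218, 169, 0.628, 0.143, 0.243), (218, 170, 0.625, 0.143, 0.244)]
```

```bash
python3 - <<'E'
import cv2
a=cv2.imread('pics/scene0.png')[205:265,175:255]; b=cv2.imread('pics/top0.png')[140:185,205:265]
a=cv2.resize(a,(600,450),interpolation=cv2.INTER_CUBIC);cv2.imwrite('pics/c.png',a)
E
```

```text
(no output)
```

View pics/c.png

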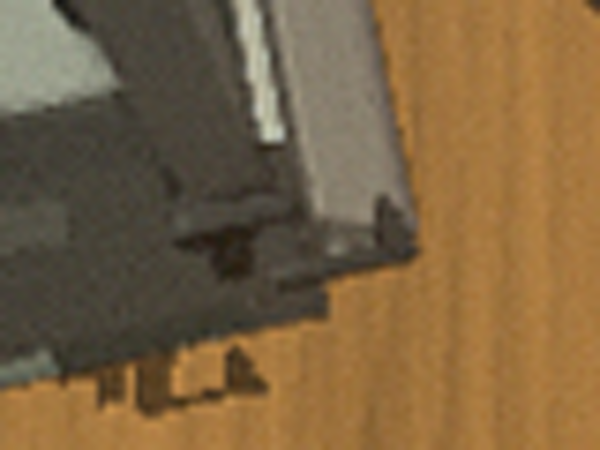

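```bash
cat >> h.py <<'E'
s_,c_=np.sin(.166),np.cos(.166); XH=np.array([c_,s_,0]); YH=np.array([-s_,c_,0])
RT=R.from_matrix(np.stack([[0,0,-1],YH,XH],1))   # level tool, z into the hood
def rows(p,Rt=RT):
    s=observe(); q=s['orientation']; Rc=R.from_quat(q,scalar_first=True)
    print('at',s['position'].round(4),'clk',round(s['clock'],2),'q',s['joint_positions'].round(2),'F',s['wrist_force'].round(1))
    print('-> cm',(Rc.inv().apply(np.array(p)-s['position'])*100).round(2),'rot',(Rc.inv()*Rt).as_rotvec().round(3))
E
python3 - <<'E'
from h import *
print(np.round(camera_model('wrist')['tool_from_camera'],3), camera_model('wrist')['fx'])
rows([.40,.0,.30]); rows([.555,-.066,.2])
for c,(u0,u1,v0,v1) in {'scene':(222,231,229,241),'top':(213,232,158,174)}.items():
    W=cloud(c,np.load(c+'.npy'))
    for v in range(v0,v1): print(v,[' '.join('%d'%(1000*t) if t==t else 'n' for t in W[v,u]) for u in range(u0,u1)])
E
```

```text
[[-0.001  0.955  0.297  0.077]
 [ 1.     0.001  0.001  0.   ]
 [ 0.001  0.297 -0.955 -0.143]
 [ 0.     0.     0.     1.   ]] 284.42853879270194
at [0.1323 0.508  0.2313] clk 1.1 q [ 1.32  0.26 -0.14  1.17  0.    1.57] F [-0.9 -0.2 -0.3]
-> cm [-38.71 -42.42  -6.87] rot [-0.33  -1.546 -0.33 ]
at [0.1323 0.508  0.2313] clk 1.1 q [ 1.32  0.26 -0.14  1.17  0.    1.57] F [-0.9 -0.2 -0.3]
-> cm [-55.37 -44.9    3.13] rot [-0.33  -1.546 -0.33 ]
229 ['645 106 174', '642 105 172', '640 104 164', '637 102 156', '634 102 156', '632 101 149', '629 100 148', '626 100 144', '629 65 -2']
230 ['n n n', '642 108 172', '639 107 167', '637 106 162', '634 105 155', '632 103 148', '629 103 148', '626 103 146', '629 69 0']
231 ['645 112 176', '642 111 171', '640 110 168', '637 109 161', '631 126 232', '632 107 151', '629 107 149', '626 106 146', '629 73 2']
232 ['645 115 177', '642 114 171', '640 113 166', '637 112 162', '630 129 236', '628 129 235', '629 110 149', '626 109 146', '629 75 0']
233 ['645 119 180', '642 117 174', '640 116 169', '633 132 236', '630 132 236', '628 132 237', '629 113 150', '626 
[... 4669 characters left out ...]
1', '623 137 236', '672 153 -1', '671 149 4', '672 145 1', '673 142 -2', '672 138 0', '673 134 -1', '673 131 -2', '638 116 167', '639 113 161', '638 109 163', '640 106 158']
172 ['668 183 0', '667 179 3', '668 175 1', '667 171 3', '668 168 1', '668 164 1', '668 160 2', '669 157 -1', '667 153 3', '669 149 -3', '668 145 0', '667 141 8', '670 138 -5', '668 134 0', '669 130 0', '635 116 162', '635 113 161', '636 110 156', '636 106 160']
173 ['664 183 0', '664 179 1', '664 175 1', '662 171 7', '664 168 0', '664 164 0', '663 160 3', '665 157 -2', '664 153 1', '665 149 0', '665 145 0', '665 142 -1', '665 138 -2', '665 134 0', '665 130 -3', '632 116 162', '633 113 157', '633 110 158', '633 106 158']
```

```bash
python3 -m creep '[[[-3,-3.5,-0.6,0,0,0.14,-1],[-6,-7,-1.2,0,0,0.28,-1],[-9,-10.5,-1.8,0,0,0.42,-1],[-12,-14,-2.4,0,0,0.56,-1],[-15,-17.5,-3,0,0,0.7,-1]]]'; python3 -c "
from h import *
rows([.40,0,.30])"
```

```text
clock: 1.6
position: [0.2338, 0.2993, 0.2616]
orientation: [0.0, 0.462, 0.887, 0.0]
wrist_force: [0.6, 0.5, -0.5]
finger_gap: 0.0122
at [0.2338 0.2993 0.2616] clk 1.6 q [ 0.91 -0.   -0.37  1.2  -0.    1.87] F [ 0.6  0.5 -0.5]
-> cm [-34.05  -3.56  -3.84] rot [-0.875 -1.387 -0.876]
```

```bash
python3 -m creep '[[[-4,0,-1,0,0,0,-1],[-8,0,-2,0,0,-0.15,-1],[-11,0,-3,0,0,-0.3,-1],[-14,0,-4,0,0,-0.45,-1],[-14,0,-4,0,0,-0.6,-1]]]'; python3 -c "
from h import *
rows([.534,.043,.22])"
```

```text
clock: 2.1
position: [0.3163, 0.1848, 0.3027]
orientation: [0.001, 0.202, 0.979, 0.001]
wrist_force: [-0.3, 0.7, -0.2]
finger_gap: -0.0
at [0.3163 0.1848 0.3027] clk 2.1 q [ 0.53 -0.04 -0.3   1.31 -0.    0.94] F [-0.3  0.7 -0.2]
-> cm [-25.58  -4.42   8.33] rot [-0.448 -1.521 -0.449]
```

```bash
python3 -m creep '[[[-1.5,-0.4,0,-0.04,-0.135,-0.04,-1],[-3,-0.8,0,-0.08,-0.27,-0.08,-1],[-4.5,-1.2,0,-0.12,-0.405,-0.12,-1],[-6,-1.6,0,-0.16,-0.54,-0.16,-1],[-8,-2,0,-0.2,-0.675,-0.2,-1]]]'; python3 -c "
from h import *
rows([.534,.043,.22])"
```

```text
clock: 2.6
position: [0.38, 0.1366, 0.3024]
orientation: [0.346, 0.092, 0.933, 0.03]
wrist_force: [0.9, 1.3, -1.0]
finger_gap: 0.0002
at [0.38   0.1366 0.3024] clk 2.6 q [ 0.68 -0.41 -0.8   0.59 -0.43  0.75] F [ 0.9  1.3 -1. ]
-> cm [-7.97 -7.84 16.36] rot [-0.246 -0.842 -0.249]
```

```bash
python3 -m creep '[[[-1.6,-1.6,3.2,-0.04,-0.135,-0.04,-1],[-3.2,-3.2,6.4,-0.08,-0.27,-0.08,-1],[-4.8,-4.8,9.6,-0.12,-0.405,-0.12,-1],[-6.4,-6.4,13,-0.16,-0.54,-0.16,-1],[-8,-7.8,15,-0.2,-0.675,-0.2,-1]]]'; python3 -c "
from h import *
rows([.534,.043,.22])"
```

```text
clock: 3.1
position: [0.4982, 0.077, 0.2561]
orientation: [0.504, 0.028, 0.862, 0.051]
wrist_force: [1.0, 1.2, -0.9]
finger_gap: -0.0005
at [0.4982 0.077  0.2561] clk 3.1 q [ 0.26 -0.23 -1.26 -0.51 -0.17  0.23] F [ 1.   1.2 -0.9]
-> cm [ 1.03 -3.81  4.67] rot [-0.129 -0.502 -0.154]
```

```bash
python3 -c "
from h import *
rows([.58,.05,.12])"; python3 -m creep '[[[2,-1,2,-0.03,-0.1,-0.03,-1],[4,-2,4,-0.06,-0.2,-0.06,-1],[6,-3,6,-0.08,-0.3,-0.09,-1],[8,-4,7,-0.11,-0.4,-0.12,-1],[9,-4,7.5,-0.129,-0.502,-0.154,-1]]]'; python3 -c "
from h import *
rows([.58,.05,.12])"
```

```text
at [0.4982 0.077  0.2561] clk 3.1 q [ 0.26 -0.23 -1.26 -0.51 -0.17  0.23] F [ 1.   1.2 -0.9]
-> cm [ 7.49 -4.29 13.6 ] rot [-0.129 -0.502 -0.154]
clock: 3.6
position: [0.6578, 0.0678, 0.2913]
orientation: [0.639, -0.048, 0.765, 0.058]
wrist_force: [0.1, 0.3, 0.6]
finger_gap: 0.0001
at [0.6578 0.0678 0.2913] clk 3.6 q [ 0.06  0.32 -1.28 -1.42  0.09  0.01] F [0.1 0.3 0.6]
-> cm [18.24 -1.06 -4.82] rot [-0.015 -0.177 -0.028]
```

```bash
python3 -m creep '[[[0,0,-3,0,0,0,-1],[0,0,-3,0,0,0,-1]]]'; cat > fit.py <<'E'
from h import *
from scipy.optimize import least_squares
s=observe(); print(s['position'].round(4),s['joint_positions'].round(3),s['wrist_force'].round(1))
Q=np.array([[1.316,.2607,-.1394,1.1727,0,1.571],[.91,0,-.37,1.2,0,1.87],[.53,-.04,-.30,1.31,0,.94],[.68,-.41,-.8,.59,-.43,.75],[.26,-.23,-1.26,-.51,-.17,.23],[.06,.32,-1.28,-1.42,.09,.01],s['joint_positions']])
P=np.array([[.1322,.5075,.2308],[.2338,.2993,.2616],[.3163,.1848,.3027],[.38,.1366,.3024],[.4982,.077,.2561],[.6578,.0678,.2913],s['position']])
def fk(p,q):
    a,h,L1,L2,o,Lw,Lt=p
    q1,q2,q3,q4,q5,_=q
    up=np.array([np.sin(q2),np.cos(q2)]); f=q2-q3; fo=np.array([np.cos(f),-np.sin(f)]); fn=np.array([np.sin(f),np.cos(f)])
    t=f+q4; td=np.array([np.cos(t),-np.sin(t)])
    w=np.array([a,h])+L1*up+L2*fo+o*fn+Lw*td
    rz=w+Lt*np.cos(q5)*td; y=Lt*np.sin(q5)
    c,s=np.cos(q1),np.sin(q1)
    return np.array([c*rz[0]-s*y, s*rz[0]+c*y, rz[1]])
if __name__=='__main__':
    f=lambda p: np.concatenate([fk(p,q)-x for q,x in zip(Q,P)]+[0.01*(p-[0,.3,.4,.4,0,.05,.2])])
    r=least_squares(f,[0,.3,.4,.4,0,.05,.2]); print(r.x.round(3)); print(f(r.x)[:21].reshape(-1,3).round(3)); np.save('fk.npy',r.x)
    p=r.x
    for x in [(.535,.05,.22),(.58,.05,.12),(.60,.05,.10),(.662,.065,.105),(.662,.065,.22),(.662,.065,.16)]:
      for pit in [-.3,0,.3,.5]:
        g=lambda q:np.r_[10*(fk(p,[*q,0])-x), q[1]-q[2]+q[3]-pit, q[0]+q[4]-.166]
        S=least_squares(g,[0.05,.3,-1.2,-1.4,.1],bounds=([-2.78,-.83,-1.28,-1.9,-1.57],[2.78,1.72,1.37,2.12,1.48]))
        print(x,pit,S.x.round(2),round(S.cost,6))
E
python3 fit.py
```

```text
clock: 3.8
position: [0.6398, 0.0638, 0.2913]
orientation: [0.623, -0.048, 0.779, 0.058]
wrist_force: [-1.2, 1.1, 1.6]
finger_gap: -0.0001
[0.6398 0.0638 0.2913] [ 0.048  0.237 -1.283 -1.3    0.103  0.008] [-1.2  1.1  1.6]
[0.005 0.215 0.564 0.38  0.06  0.12  0.317]
[[-0.    -0.001 -0.   ]
 [ 0.     0.002 -0.001]
 [-0.001  0.    -0.001]
 [ 0.     0.001  0.002]
 [-0.002 -0.    -0.001]
 [ 0.001  0.    -0.   ]
 [ 0.    -0.     0.001]]
(0.535, 0.05, 0.22) -0.3 [ 0.04 -0.04 -1.28 -0.75  0.1 ] 0.328793
(0.535, 0.05, 0.22) 0 [ 0.03 -0.05 -1.28 -0.73  0.12] 0.134625
(0.535, 0.05, 0.22) 0.3 [ 0.01 -0.05 -1.28 -0.71  0.14] 0.025776
(0.535, 0.05, 0.22) 0.5 [-0.01 -0.05 -1.28 -0.7   0.17] 0.000535
(0.58, 0.05, 0.12) -0.3 [ 0.01  0.33 -1.28 -1.04  0.15] 0.404092
(0.58, 0.05, 0.12) 0 [ 0.01  0.32 -1.28 -1.01  0.15] 0.184841
(0.58, 0.05, 0.12) 0.3 [ 0.    0.31 -1.28 -0.98  0.16] 0.050209
(0.58, 0.05, 0.12) 0.5 [-0.    0.3  -1.28 -0.96  0.17] 0.007535
(0.6, 0.05, 0.1) -0.3 [-0.04  0.47 -1.28 -1.21  0.24] 0.387195
(0.6, 0.05, 0.1) 0 [-0.01  0.44 -1.28 -1.15  0.19] 0.17448
(0.6, 0.05, 0.1) 0.3 [-0.01 
[... 168 characters left out ...]
62, 0.065, 0.105) 0 [-0.13  0.9  -1.28 -1.9   0.49] 0.071555
(0.662, 0.065, 0.105) 0.3 [ 0.02  0.67 -1.28 -1.53  0.16] 0.008004
(0.662, 0.065, 0.105) 0.5 [ 0.04  0.54 -1.22 -1.27  0.13] 0.0
(0.662, 0.065, 0.22) -0.3 [-0.17  0.73 -1.28 -1.9   0.58] 0.127667
(0.662, 0.065, 0.22) 0 [ 0.    0.48 -1.28 -1.5   0.2 ] 0.037193
(0.662, 0.065, 0.22) 0.3 [ 0.04  0.41 -1.27 -1.38  0.13] 0.0
(0.662, 0.065, 0.22) 0.5 [ 0.04  0.18 -1.07 -0.75  0.13] 0.0
(0.662, 0.065, 0.16) -0.3 [-0.16  0.82 -1.28 -1.9   0.56] 0.166358
(0.662, 0.065, 0.16) 0 [-0.03  0.62 -1.28 -1.58  0.27] 0.061104
(0.662, 0.065, 0.16) 0.3 [ 0.03  0.54 -1.28 -1.45  0.14] 0.002445
(0.662, 0.065, 0.16) 0.5 [ 0.04  0.35 -1.16 -1.01  0.13] 0.0
```

```bash
cat >> h.py <<'E'
def RP(t,yaw=0.):
    z=np.array([np.cos(t)*np.cos(yaw),np.cos(t)*np.sin(yaw),-np.sin(t)]); y=np.array([-np.sin(yaw),np.cos(yaw),0]); return R.from_matrix(np.stack([np.cross(y,z),y,z],1))
E
python3 - <<'E'
from fit import *
p=np.load('fk.npy')
for x in [(.55,-.08,.25),(.55,-.08,.2),(.59,-.08,.13),(.60,-.08,.093),(.62,-.08,.093),(.679,-.08,.093),(.679,-.08,.205)]:
  for pit in [.4,.5,.6,.7,.8]:
    g=lambda q:np.r_[10*(fk(p,[*q,0])-x), q[1]-q[2]+q[3]-pit, q[0]+q[4]]
    S=least_squares(g,[0.05,.3,-1.1,-1,.1],bounds=([-2.78,-.83,-1.28,-1.9,-1.57],[2.78,1.72,1.37,2.12,1.48]))
    if S.cost<1e-5: print(x,pit,S.x.round(2)); break
rows([.55,-.08,.25],RP(.6)); rows([.6,-.08,.25],RP(.6))
E
```

```text
[0.6398 0.0638 0.2913] [ 0.048  0.237 -1.283 -1.3    0.103  0.008] [-1.2  1.1  1.6]
(0.55, -0.08, 0.25) 0.5 [-0.33 -0.05 -1.23 -0.67  0.33]
(0.55, -0.08, 0.2) 0.6 [-0.33  0.03 -1.22 -0.65  0.33]
(0.59, -0.08, 0.13) 0.6 [-0.29  0.32 -1.26 -0.99  0.29]
(0.6, -0.08, 0.093) 0.7 [-0.28  0.35 -1.18 -0.84  0.28]
(0.62, -0.08, 0.093) 0.6 [-0.26  0.47 -1.24 -1.11  0.26]
(0.679, -0.08, 0.093) 0.4 [-0.22  0.74 -1.26 -1.6   0.22]
(0.679, -0.08, 0.205) 0.4 [-0.22  0.34 -1.15 -1.09  0.22]
at [0.6398 0.0638 0.2913] clk 3.8 q [ 0.05  0.24 -1.28 -1.3   0.1   0.01] F [-1.2  1.1  1.6]
-> cm [  6.04 -13.02  -9.91] rot [0.148 0.378 0.031]
at [0.6398 0.0638 0.2913] clk 3.8 q [ 0.05  0.24 -1.28 -1.3   0.1   0.01] F [-1.2  1.1  1.6]
-> cm [  4.94 -13.75  -5.09] rot [0.148 0.378 0.031]
```

```bash
python3 -m creep '[[[1.5,0,-3,0.03,0.12,0,-1],[3,-3,-6,0.06,0.25,0,-1],[5,-6.5,-9,0.1,0.38,0.02,-1],[6,-10,-10,0.148,0.45,0.031,-1],[6,-13,-10,0.148,0.48,0.031,-1]]]'; python3 -c "
from h import *
rows([.57,-.08,.20],RP(.7)); rows([.60,-.08,.093],RP(.7))"
```

```text
clock: 4.3
position: [0.5597, -0.0407, 0.2731]
orientation: [0.454, -0.009, 0.891, 0.001]
wrist_force: [2.1, -1.1, 0.3]
finger_gap: 0.0001
at [ 0.5597 -0.0407  0.2731] clk 4.3 q [-0.14 -0.18 -1.   -0.19  0.13 -0.1 ] F [ 2.1 -1.1  0.3]
-> cm [ 5.36 -3.9   5.09] rot [0.009 0.071 0.016]
at [ 0.5597 -0.0407  0.2731] clk 4.3 q [-0.14 -0.18 -1.   -0.19  0.13 -0.1 ] F [ 2.1 -1.1  0.3]
-> cm [12.25 -3.87 13.82] rot [0.009 0.071 0.016]
```

```bash
python3 -m creep '[[[0,0,0,0,0,0,-1],[0,0,0,0,0,0,-1]]]' >/dev/null; python3 -c "
from h import *
rows([.57,-.08,.20],RP(.7)); rows([.60,-.08,.095],RP(.7))
I,D=read_camera('wrist'); cv2.imwrite('pics/w1.png',I[...,::-1]); np.save('w1.npy',D)"
```

```text
at [ 0.564  -0.0414  0.2747] clk 4.5 q [-0.14 -0.17 -1.   -0.21  0.13 -0.1 ] F [0.3 0.6 0. ]
-> cm [ 5.78 -3.82  4.8 ] rot [0.008 0.078 0.015]
at [ 0.564  -0.0414  0.2747] clk 4.5 q [-0.14 -0.17 -1.   -0.21  0.13 -0.1 ] F [0.3 0.6 0. ]
-> cm [12.57 -3.8  13.36] rot [0.008 0.078 0.015]
```

View pics/w1.png

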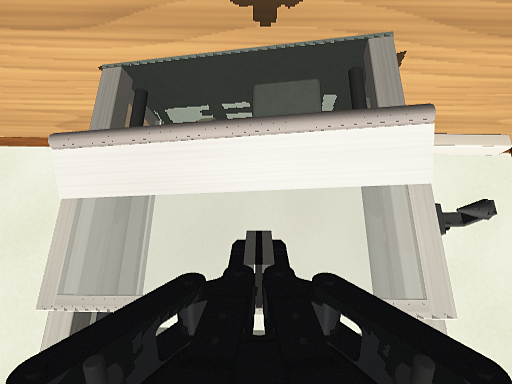

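The wrist view is upside down. It shows the round lip bar from (50,140) to (435,112), the sheet beyond it, and the pointer cone at about (460–495, 200–222) beyond the lip's left end. Next I'll get both heights from this depth picture.

```bash
cat >> h.py <<'E'
def wcloud(D,pos,q):
    m=camera_model('wrist'); v,u=np.mgrid[:D.shape[0],:D.shape[1]]
    P=np.stack([(u-m['cx'])/m['fx']*D,-(v-m['cy'])/m['fy']*D,-D,np.ones_like(D)],-1)
    T=(P@np.array(m['tool_from_camera']).T)[...,:3]
    W=R.from_quat(q,scalar_first=True).apply(T.reshape(-1,3)).reshape(T.shape)+pos; W[D==0]=np.nan; return W
from scipy.optimize import least_squares
def lipmark(W,zlo=.11,zhi=.17):
    H=W@np.stack([XH,YH,[0,0,1]],1)   # hood-aligned
    F=W[...,0]+.168*W[...,1]          # ~const along lip
    m=(W[...,1]>-.25)&(W[...,1]<.11)&(W[...,2]>zlo)&(W[...,2]<zhi)&(H[...,0]>.60)&(H[...,0]<.68)
    P=H[m]
    # round bar: circle of 10 mm in x-z, x linear in y
    def res(p,P): return np.hypot(P[:,0]-p[0]-p[2]*P[:,1],P[:,2]-p[1])-.010
    fr=np.nanpercentile(P[:,0],2); p=[fr+.01,np.median(P[P[:,0]<fr+.004,2]),0]
    for _ in range(8):
        r=np.abs(res(p,P)); k=(r<.004)&(P[:,2]<p[1]+.006); p=least_squares(res,p,args=(P[k],),loss='soft_l1',f_scale=.001).x
    print('lip x_h,z,skew',p.round(4),k.sum())
    m=(W[...,1]>.118)&(W[...,1]<.16)&(W[...,0]>.61)&(W[...,0]<.642)&(W[...,2]>.20)&(W[...,2]<.28)
    Q=W[m]; 
    for a in np.arange(.118,.16,.004):
        s=Q[(Q[:,1]>=a)&(Q[:,1]<a+.004)]
        if len(s): print('mark y%.3f n%d x %.3f-%.3f z %.3f-%.3f'%(a,len(s),s[:,0].min(),s[:,0].max(),s[:,2].min(),s[:,2].max()))
E
python3 - <<'E'
from h import *
s=observe(); W=wcloud(np.load('w1.npy'),s['position'],s['orientation']); lipmark(W)
W2=cloud('top',np.load('top.npy')); lipmark(W2)
W3=cloud('scene',np.load('scene.npy')); lipmark(W3)
E
```

```text
lip x_h,z,skew [0.6426 0.1396 0.0011] 3924
mark y0.122 n3 x 0.629-0.630 z 0.233-0.234
mark y0.126 n37 x 0.626-0.632 z 0.231-0.235
mark y0.130 n60 x 0.624-0.631 z 0.229-0.237
mark y0.134 n87 x 0.622-0.631 z 0.228-0.238
mark y0.138 n114 x 0.619-0.631 z 0.227-0.239
mark y0.142 n160 x 0.618-0.634 z 0.225-0.241
mark y0.146 n94 x 0.619-0.642 z 0.224-0.242
mark y0.150 n9 x 0.620-0.641 z 0.230-0.239
lip x_h,z,skew [0.6451 0.1399 0.0016] 50
mark y0.122 n2 x 0.631-0.634 z 0.234-0.234
mark y0.126 n2 x 0.630-0.633 z 0.238-0.238
mark y0.130 n3 x 0.627-0.633 z 0.236-0.240
mark y0.134 n7 x 0.623-0.632 z 0.236-0.244
mark y0.138 n5 x 0.622-0.636 z 0.238-0.244
mark y0.142 n6 x 0.623-0.639 z 0.239-0.244
mark y0.146 n6 x 0.626-0.641 z 0.238-0.246
lip x_h,z,skew [6.438e-01 1.398e-01 5.000e-04] 56
mark y0.126 n3 x 0.628-0.631 z 0.233-0.237
mark y0.130 n3 x 0.628-0.634 z 0.237-0.237
mark y0.134 n4 x 0.626-0.634 z 0.238-0.240
mark y0.138 n8 x 0.623-0.634 z 0.237-0.240
mark y0.142 n6 x 0.621-0.634 z 0.236-0.243
mark y0.146 n16 x 0.621-0.642 z 0.237-0.245
mark y0.150 n8 x 0.627-0.642 z 0.230-0.241
```

```bash
python3 -m creep '[[[2.5,-0.8,2.7,0,0.02,0,-1],[5,-1.6,5.4,0,0.04,0,-1],[7.5,-2.4,8,0,0.06,0.01,-1],[10,-3.2,10.7,0.008,0.078,0.015,-1],[12.6,-3.8,13.4,0.008,0.078,0.015,-1]]]'; python3 -m creep '[[[0,0,0,0,0,0,-1],[0,0,0,0,0,0,-1]]]' >/dev/null; python3 -c "
from h import *
rows([.60,-.08,.095],RP(.7)); rows([.64,-.08,.095],RP(.55)); rows([.677,-.08,.095],RP(.5))"
```

```text
clock: 5.05
position: [0.5981, -0.0786, 0.0874]
orientation: [0.418, -0.001, 0.909, 0.001]
wrist_force: [1.3, 0.4, -0.4]
finger_gap: -0.0002
at [ 0.5954 -0.0782  0.0846] clk 5.25 q [-0.22  0.32 -1.16 -0.76  0.17 -0.15] F [ 0.6  1.6 -0.1]
-> cm [-1.09 -0.17 -0.33] rot [ 0.003 -0.018 -0.001]
at [ 0.5954 -0.0782  0.0846] clk 5.25 q [-0.22  0.32 -1.16 -0.76  0.17 -0.15] F [ 0.6  1.6 -0.1]
-> cm [-3.72 -0.18  2.68] rot [ 0.003 -0.168 -0.001]
at [ 0.5954 -0.0782  0.0846] clk 5.25 q [-0.22  0.32 -1.16 -0.76  0.17 -0.15] F [ 0.6  1.6 -0.1]
-> cm [-6.15 -0.19  5.47] rot [ 0.003 -0.218 -0.001]
```

```bash
python3 -m creep '[[[-1.2,0,0.5,0,-0.05,0,-1],[-2.4,0,1.7,0,-0.1,0,-1],[-3.7,-0.2,2.7,0,-0.16,0,-1],[-5,-0.2,4.1,0,-0.2,0,-1],[-6.1,-0.2,5.5,0,-0.22,0,-1]]]'; python3 -m creep '[[[0,0,0,0,0,0,-1],[0,0,0,0,0,0,-1]]]' >/dev/null; python3 -c "
from h import *
rows([.677,-.08,.110],RP(.5)); rows([.677,-.08,.203],RP(.5))
I,D=read_camera('wrist'); cv2.imwrite('pics/w2.png',I[...,::-1]); s=observe(); lipmark(wcloud(D,s['position'],s['orientation']))"
```

```text
clock: 5.75
position: [0.6795, -0.0809, 0.1003]
orientation: [0.515, -0.0, 0.857, 0.001]
wrist_force: [0.3, 0.5, -0.3]
finger_gap: 0.0002
at [ 0.6788 -0.0811  0.0979] clk 5.95 q [-0.2   0.56 -1.17 -1.23  0.18 -0.1 ] F [ 0.4  0.7 -0.4]
-> cm [-0.98  0.11 -0.74] rot [ 0.002  0.007 -0.001]
at [ 0.6788 -0.0811  0.0979] clk 5.95 q [-0.2   0.56 -1.17 -1.23  0.18 -0.1 ] F [ 0.4  0.7 -0.4]
-> cm [-9.17  0.13 -5.14] rot [ 0.002  0.007 -0.001]
lip x_h,z,skew [0.6165 0.1205 0.0318] 3728
```

View pics/w2.png

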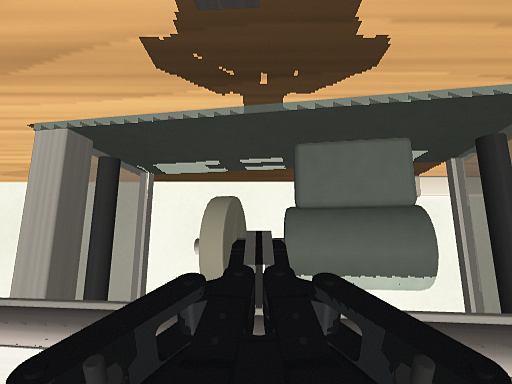

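The fingers are under the lip, which crosses behind the gripper at rows ~300–350. The wheel at (220,235) is well ahead of the tips. Raising now.

```bash
python3 -m creep '[[[-0.87,0,-0.49,0,0,0,-1],[-1.75,0,-0.98,0,0,0,-1],[-2.6,0,-1.47,0,0,0,-1],[-3.5,0,-1.96,0,0,0,-1],[-4.4,0,-2.45,0,0,0,-1]]]'; python3 -m creep '[[[0,0,0,0,0,0,-1],[0,0,0,0,0,0,-1]]]'; python3 -c "
from h import *
rows([.677,-.08,.203],RP(.5))
for c in ['top','scene']:
    I,D=read_camera(c); lipmark(cloud(c,D),.15,.22)"
```

```text
clock: 6.5
position: [0.675, -0.0815, 0.1443]
orientation: [0.51, 0.001, 0.86, 0.001]
wrist_force: [0.3, -0.6, -3.9]
finger_gap: -0.0
clock: 6.7
position: [0.6766, -0.0815, 0.1461]
orientation: [0.512, 0.0, 0.859, 0.001]
wrist_force: [-1.9, 0.1, -0.7]
finger_gap: 0.0004
at [ 0.6766 -0.0815  0.1461] clk 6.7 q [-0.2   0.4  -1.13 -1.03  0.18 -0.1 ] F [-1.9  0.1 -0.7]
-> cm [-5.03  0.16 -2.68] rot [ 0.001  0.004 -0.001]
lip x_h,z,skew [0.6336 0.1876 0.0826] 166
mark y0.122 n2 x 0.631-0.634 z 0.234-0.234
mark y0.126 n2 x 0.630-0.633 z 0.236-0.239
mark y0.130 n5 x 0.626-0.633 z 0.239-0.243
mark y0.134 n5 x 0.624-0.633 z 0.233-0.243
mark y0.138 n5 x 0.623-0.637 z 0.235-0.242
mark y0.142 n7 x 0.622-0.641 z 0.240-0.245
mark y0.146 n6 x 0.625-0.641 z 0.241-0.243
lip x_h,z,skew [0.6158 0.1897 0.016 ] 113
mark y0.118 n3 x 0.638-0.641 z 0.201-0.206
mark y0.122 n1 x 0.641-0.641 z 0.206-0.206
mark y0.126 n3 x 0.628-0.631 z 0.235-0.236
mark y0.130 n3 x 0.628-0.634 z 0.236-0.240
mark y0.134 n4 x 0.626-0.634 z 0.236-0.240
mark y0.138 n9 x 0.623-0.634 z 0.237-0.242
mark y0.142 n6 x 0.621-0.634 z 0.236-0.243
mark y0.146 n16 x 0.621-0.639 z 0.235-0.243
mark y0.150 n7 x 0.627-0.640 z 0.228-0.242
```

```bash
cat >> h.py <<'E'
def lipz(W):
    H=W@np.stack([XH,YH,[0,0,1]],1)
    y=W[...,1]; P=H[(((y>.0)&(y<.11))|((y<-.18)&(y>-.25)))&(abs(H[...,0]-.6435)<.012)&(W[...,2]>.1)&(W[...,2]<.3)]
    zs=np.arange(.12,.28,.0005); x=P[:,0]-.6435
    # low front of the bar: count points on the 10 mm circle, front half
    sc=[((abs(np.hypot(x,P[:,2]-z)-.010)<.0015)&(x<-.002)).sum() for z in zs]
    i=int(np.argmax(sc)); print('lip z',zs[i],sc[i],len(P),'front median z',np.median(P[x<-.008,2]).round(4))
E
python3 -c "
from h import *
for c in ['top','scene']: lipz(cloud(c,np.load(c+'.npy')))
for c in ['top','scene','top','scene']:
    I,D=read_camera(c); lipz(cloud(c,D))"
```

```text
lip z 0.14100000000000001 81 451 front median z 0.1443
lip z 0.1405 124 418 front median z 0.1443
lip z 0.17600000000000005 78 474 front median z 0.1792
lip z 0.17500000000000004 117 444 front median z 0.1792
lip z 0.17650000000000005 87 483 front median z 0.1802
lip z 0.17500000000000004 118 444 front median z 0.1792
```

```bash
python3 -m creep '[[[-0.87,0,-0.49,0,0,0,-1],[-1.75,0,-0.98,0,0,0,-1],[-2.6,0,-1.47,0,0,0,-1],[-3.5,0,-1.96,0,0,0,-1],[-4.4,0,-2.45,0,0,0,-1]]]'; python3 -m creep '[[[0,0,0,0,0,0,-1],[0,0,0,0,0,0,-1]]]'; python3 -c "
from h import *
for c in ['top','scene']:
    I,D=read_camera(c); lipz(cloud(c,D))
rows([.677,-.08,.203],RP(.5))"
```

```text
clock: 7.5
position: [0.6756, -0.0817, 0.1937]
orientation: [0.51, 0.001, 0.86, 0.001]
wrist_force: [0.5, -0.8, -4.8]
finger_gap: -0.0004
clock: 7.7
position: [0.6768, -0.0817, 0.1959]
orientation: [0.512, 0.0, 0.859, 0.001]
wrist_force: [-2.2, 0.2, -0.8]
finger_gap: 0.0003
lip z 0.2260000000000001 90 522 front median z 0.2297
lip z 0.2255000000000001 126 484 front median z 0.2286
at [ 0.677  -0.0816  0.1957] clk 7.8 q [-0.2   0.26 -1.07 -0.82  0.18 -0.1 ] F [-0.9 -0.4 -0.5]
-> cm [-0.64  0.17 -0.35] rot [ 0.002  0.004 -0.001]
```

```bash
python3 -m creep '[[[-0.2,0,-0.1,0,0,0,-1],[-0.4,0,-0.2,0,0,0,-1],[-0.6,0,-0.33,0,0,0,-1],[-0.75,0,-0.4,0,0,0,-1],[-0.75,0,-0.4,0,0,0,-1]]]'; python3 -m creep '[[[0,0,0,0,0,0,-1],[0,0,0,0,0,0,-1]]]'; python3 -c "
from h import *
for c in ['top','scene']:
    I,D=read_camera(c); lipz(cloud(c,D))
rows([.677,-.08,.16],RP(.5)); rows([.6,-.08,.15],RP(.7))"
```

```text
clock: 8.3
position: [0.6766, -0.0817, 0.2044]
orientation: [0.512, 0.0, 0.859, 0.001]
wrist_force: [-2.5, -0.7, -3.0]
finger_gap: 0.0
clock: 8.5
position: [0.6767, -0.0817, 0.2043]
orientation: [0.512, 0.0, 0.859, 0.001]
wrist_force: [-3.1, 0.0, -3.3]
finger_gap: 0.0001
lip z 0.2340000000000001 92 524 front median z 0.2383
lip z 0.2330000000000001 128 491 front median z 0.2367
at [ 0.6767 -0.0817  0.2043] clk 8.6 q [-0.21  0.24 -1.05 -0.79  0.18 -0.1 ] F [-3.5 -0.7 -2.8]
-> cm [3.88 0.16 2.14] rot [ 0.001  0.004 -0.002]
at [ 0.6767 -0.0817  0.2043] clk 8.6 q [-0.21  0.24 -1.05 -0.79  0.18 -0.1 ] F [-3.5 -0.7 -2.8]
-> cm [ 8.43  0.16 -4.16] rot [ 0.001  0.204 -0.001]
```

```bash
python3 -m creep '[[[1,0,0.5,0,0,0,-1],[2,0,1.1,0,0,0,-1],[3,0,1.6,0,0,0,-1],[3.9,0,2.1,0,0,0,-1],[3.9,0,2.1,0,0,0,-1]]]'; python3 -m creep '[[[1,0,-1.7,0,0.05,0,-1],[2,0,-3.4,0,0.1,0,-1],[3,0,-5,0,0.15,0,-1],[4,0,-6.7,0,0.2,0,-1],[4,0,-6.7,0,0.2,0,-1]]]'; python3 -m creep '[[[0,0,0,0,0,0,-1],[0,0,0,0,0,0,-1]]]';  python3 -c "
from h import *
for c in ['top','scene']:
    I,D=read_camera(c); lipz(cloud(c,D)); cv2.imwrite('pics/e_'+c+'.png',I[...,::-1])
a=cv2.imread('pics/e_scene.png')[60:384,100:400]; cv2.imwrite('pics/e.png',cv2.resize(a,None,fx=1.85,fy=1.85))
rows([.55,-.08,.26],RP(.7))
I,D=read_camera('wrist'); cv2.imwrite('pics/w3.png',I[...,::-1]); s=observe(); lipmark(wcloud(D,s['position'],s['orientation']),.2,.27)"
```

```text
clock: 9.1
position: [0.6781, -0.0816, 0.1606]
orientation: [0.513, -0.0, 0.859, 0.001]
wrist_force: [-0.7, 0.2, -0.3]
finger_gap: 0.0003
clock: 9.6
position: [0.5998, -0.0819, 0.1605]
orientation: [0.426, -0.0, 0.905, 0.001]
wrist_force: [0.8, 0.0, -0.3]
finger_gap: -0.0001
clock: 9.8
position: [0.6003, -0.0818, 0.158]
orientation: [0.425, 0.0, 0.905, 0.001]
wrist_force: [-0.0, 0.5, -0.9]
finger_gap: 0.0001
lip z 0.2335000000000001 88 530 front median z 0.2374
lip z 0.2330000000000001 137 494 front median z 0.2369
at [ 0.5995 -0.0817  0.1567] clk 9.9 q [-0.23  0.14 -1.07 -0.5   0.18 -0.15] F [ 1.  -0.1  1.4]
-> cm [ -4.76   0.19 -10.42] rot [ 0.002  0.004 -0.001]
lip x_h,z,skew [0.6506 0.2349 0.1919] 31
```

View pics/e.png

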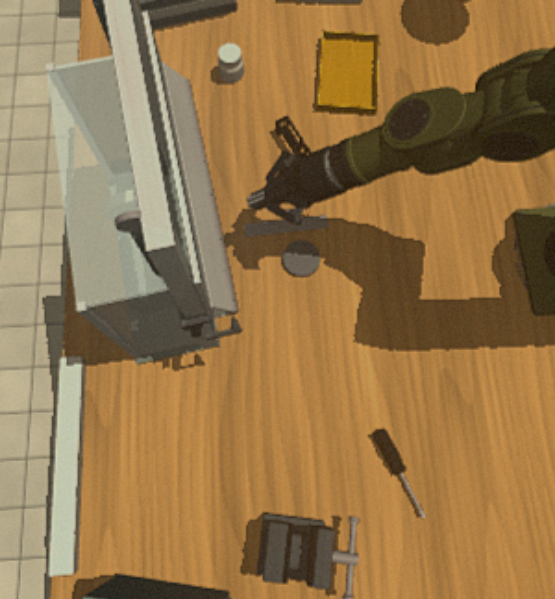

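View pics/w3.png

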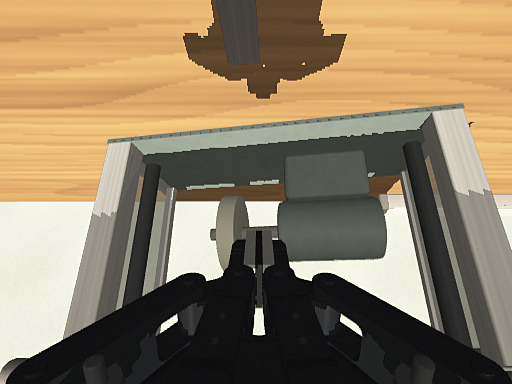

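The scene view shows the lip's end level with the pointer at crop (225,325), the arm clear of the hood, and the loose things in place. The wrist view shows the fingers free, with nothing touching. Handing in.

```bash
python3 -c "
from h import *
print(close_job()); s=observe(); print(s['clock'],s['wrist_force'].round(1))"
```

```text
the job is handed in; nothing more can be done
None
the job is handed in; nothing more can be done
```

The window is standing at the marker and the job is handed in at about 10 s of robot time; no verdict was reported.

**What I did:** I put the shut fingertips under the lip with the tool pitched about 29° down, because a level tool was out of the arm's reach there. I pushed the lip up about 93 mm in three steps, lowered the fingers clear of it and backed off.

**Last checks:**
- **Height:** after the fingers were withdrawn, the top and scene cameras put the bar's axis at about 0.2325–0.2335 m. The pointer's tip is at about 0.233 m, against a 10 mm tolerance.
- **At rest:** the reading did not change between the end of the push and the retreat.
- **Contact:** wrist forces were at noise level after the retreat, and they stayed below about 5 N in every reading I took.
- **Loose things:** they looked unmoved in the final scene picture. I judged this by eye only and did not measure each one.

**What failed:**
- The first approach ran into the joint 3 limit, and the fingertips came within about 1 cm of the window without any contact force showing.
- Two close-range wrist fits of the lip (at 6 s and at the end) were no use because the gripper hid the bar. The final height therefore rests on the two fixed cameras.

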